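# Brush out the waiting cylinder housing

## Task

Two steel cylinder housings stand on the assembly bench, each with a status lever in front of it; the one whose lever leans toward the robot has not been brushed out yet. Take the brush from the blue pot and gently scrub the inside of that housing with three full strokes, each down to its floor and back up towards the mouth, then stand the brush back in the pot and let go of it. After that, push that housing's lever fully over, away from the robot, to mark it done; leave the other housing, its lever and the other things on the bench as they are, and keep both housings standing in their places.

Things in the scene. Friction and masses are not known exactly. Their poses are not given: they have to be found in the camera images.
- brush: brush standing in the pot, 180 mm long, 0.16 kg. Origin: centre of the underside of its flat rubber foot (40 mm wide), z up along it. Brass bristle head 13 to 77 mm above the origin, 62 mm wide: four springy tufts that give 9 mm inwards (0.15 N per mm), so it rubs lightly in a 56 mm bore; thin stem; orange square handle 22 x 22 mm, 125 to 180 mm above the origin, faces along body x and y
- pot: blue round open pot, fixed to the bench: outside diameter 80 mm, inside 70 mm, 70 mm tall, inner floor 5 mm above its underside. Origin: centre of its underside. The brush's home: it stands there on its foot
- housing_a: open steel cylinder housing (deep cup, mouth up), loose on the bench, 0.6 to 0.9 kg: outside diameter 66 mm, bore 56 mm, 100 mm tall, inner floor 8 mm above its underside. Origin: centre of its underside, z up. Its status lever stands about 105 mm in front of it (robot side). One of two alike.
- housing_b: open steel cylinder housing (deep cup, mouth up), loose on the bench, 0.6 to 0.9 kg: outside diameter 66 mm, bore 56 mm, 100 mm tall, inner floor 8 mm above its underside. Origin: centre of its underside, z up. Its status lever stands about 105 mm in front of it (robot side). One of two alike.
- lever_p (a joint): status lever with a red ball (26 mm): 0 = leans 0.5 rad to the robot (housing waits), 1.0 = its stop, leans 0.5 rad away (done). Ball centre 80 mm from the hinge, which is 22 mm above the bench over the base's origin. About 1 N at the ball moves it; it stays where left. Either lever may belong to either housing: the one it stands in front of
- lever_q (a joint): status lever with a red ball (26 mm): 0 = leans 0.5 rad to the robot (housing waits), 1.0 = its stop, leans 0.5 rad away (done). Ball centre 80 mm from the hinge, which is 22 mm above the bench over the base's origin. About 1 N at the ball moves it; it stays where left. Either lever may belong to either housing: the one it stands in front of
- lever_p_base: grey base block of lever_p, fixed, 70 x 50 x 25 mm. Origin: centre of its underside; its x axis points away from the robot and is the way its lever is pushed over
- lever_q_base: grey base block of lever_q, as lever_p_base
- wrench: loose steel wrench lying on the bench, bystander. Origin: on its underside
- driver: loose screwdriver lying on the bench, bystander. Origin: on its underside
- lock_body: loose brass lock body, 70 x 45 x 30 mm with a steel bolt, bystander. Origin: on its underside
- hinge_plate: loose flat steel hinge, 100 x 74 x 10 mm, bystander. Origin: on its underside
- grease_jar: loose white closed jar with a red cap, 64 mm wide, 90 mm tall, bystander. Origin: on its underside
Not all that is in view belongs to the job. Leave any green or yellow look-alike of the lever_p_base alone.

How it is judged:
On the way, in this order (a step that is already met when the one before it is completed fails the run):
1. stroke 1: brush down at the floor of the waiting housing (foot within 15 mm of it) (((horizontal distance between lever_p_base and housing_a below 0.18 m and horizontal distance between brush and housing_a below 0.02 m and angle between brush's own z axis and vertical below 0.25 rad and z of brush in the frame of housing_a below 0.023 m) or (horizontal distance between lever_p_base and housing_b below 0.18 m and horizontal distance between brush and housing_b below 0.02 m and angle between brush's own z axis and vertical below 0.25 rad and z of brush in the frame of housing_b below 0.023 m))).
2. stroke 1: brush drawn up at least 40 mm from that floor, foot still inside the housing (((horizontal distance between lever_p_base and housing_a below 0.18 m and horizontal distance between brush and housing_a below 0.02 m and angle between brush's own z axis and vertical below 0.25 rad and z of brush in the frame of housing_a between 0.048 and 0.1 m) or (horizontal distance between lever_p_base and housing_b below 0.18 m and horizontal distance between brush and housing_b below 0.02 m and angle between brush's own z axis and vertical below 0.25 rad and z of brush in the frame of housing_b between 0.048 and 0.1 m))).
3. stroke 2: brush down at the floor of the waiting housing (foot within 15 mm of it) (((horizontal distance between lever_p_base and housing_a below 0.18 m and horizontal distance between brush and housing_a below 0.02 m and angle between brush's own z axis and vertical below 0.25 rad and z of brush in the frame of housing_a below 0.023 m) or (horizontal distance between lever_p_base and housing_b below 0.18 m and horizontal distance between brush and housing_b below 0.02 m and angle between brush's own z axis and vertical below 0.25 rad and z of brush in the frame of housing_b below 0.023 m))).
4. stroke 2: brush drawn up at least 40 mm from that floor, foot still inside the housing (((horizontal distance between lever_p_base and housing_a below 0.18 m and horizontal distance between brush and housing_a below 0.02 m and angle between brush's own z axis and vertical below 0.25 rad and z of brush in the frame of housing_a between 0.048 and 0.1 m) or (horizontal distance between lever_p_base and housing_b below 0.18 m and horizontal distance between brush and housing_b below 0.02 m and angle between brush's own z axis and vertical below 0.25 rad and z of brush in the frame of housing_b between 0.048 and 0.1 m))).
5. stroke 3: brush down at the floor of the waiting housing (foot within 15 mm of it) (((horizontal distance between lever_p_base and housing_a below 0.18 m and horizontal distance between brush and housing_a below 0.02 m and angle between brush's own z axis and vertical below 0.25 rad and z of brush in the frame of housing_a below 0.023 m) or (horizontal distance between lever_p_base and housing_b below 0.18 m and horizontal distance between brush and housing_b below 0.02 m and angle between brush's own z axis and vertical below 0.25 rad and z of brush in the frame of housing_b below 0.023 m))).
6. stroke 3: brush drawn up at least 40 mm from that floor, foot still inside the housing (((horizontal distance between lever_p_base and housing_a below 0.18 m and horizontal distance between brush and housing_a below 0.02 m and angle between brush's own z axis and vertical below 0.25 rad and z of brush in the frame of housing_a between 0.048 and 0.1 m) or (horizontal distance between lever_p_base and housing_b below 0.18 m and horizontal distance between brush and housing_b below 0.02 m and angle between brush's own z axis and vertical below 0.25 rad and z of brush in the frame of housing_b between 0.048 and 0.1 m))).
7. brush stood back on the floor of the pot and let go (horizontal distance between brush and pot below 0.02 m and z of brush in the frame of pot below 0.012 m and angle between brush's own z axis and vertical below 0.17 rad and contact force between the fingers and brush below 0.3 N and linear speed of brush below 0.03 m/s), for 0.2 s.
8. the waiting housing's lever pushed fully over, away from the robot (value of joint lever_p above 0.85 rad), for 0.1 s.
At the end, for the whole second after the job is handed in: Brush at rest on the pot floor (within 7 mm; 20 mm of its axis; tilt under 0.17 rad); the lever that leaned to the robot over 0.85 rad, the other over 0.75; housings upright (0.1 rad), at rest, within 30 mm of their starts; wrench, screwdriver, lock body, hinge, jar within 40 mm of theirs (horizontal distance between brush and pot below 0.02 m and z of brush in the frame of pot below 0.012 m and angle between brush's own z axis and vertical below 0.17 rad and linear speed of each of brush, housing_a, housing_b below 0.03 m/s and value of joint lever_p above 0.85 rad and value of joint lever_q above 0.75 rad and distance of each of housing_a, housing_b from where it was at the start of the episode below 0.03 m and angle between each of housing_a, housing_b's own z axis and vertical below 0.1 rad and distance of each of wrench, driver, lock_body, hinge_plate, grease_jar from where it was at the start of the episode below 0.04 m); the robot touches nothing.
It fails at once if the brush goes into the housing already done ((horizontal distance between lever_q_base and housing_a below 0.18 m and horizontal distance between brush and housing_a below 0.025 m and z of brush in the frame of housing_a below 0.085 m) or (horizontal distance between lever_q_base and housing_b below 0.18 m and horizontal distance between brush and housing_b below 0.025 m and z of brush in the frame of housing_b below 0.085 m)).
It fails at once if the lever of the done housing is pushed back (below 0.75) (value of joint lever_q below 0.75 rad).
It fails at once if a housing is tipped by more than 0.35 rad (angle between any of housing_a, housing_b's own z axis and vertical above 0.35 rad).
It fails at once if the brush is rammed into a housing (over 40 N) (contact force between brush and housing_a above 40 N or contact force between brush and housing_b above 40 N).
It also fails if it takes over 59 s, if anything falls off the work surface, if the arm or the gripper's body presses on something with over 40 N, if the wrist force passes 120 N, or if a joint passes its speed limit or range.

## Robot

A 6-joint arm with a two-finger parallel gripper is mounted at the origin on the work surface. World frame = base frame: x ahead of the robot, y to its left, z up, the work surface at z = 0. Lengths are in m, angles in rad, forces in N, time in s.
With the tool pointing down it reaches from about 0.35 to 0.975 m from the base axis. Payload 4.9 kg.
Tool frame: the origin (TCP) lies where the fingers leave the gripper's body, on its centre line; the fingertips stand 73 mm ahead of it and the grasp point (between the pads) lies 54 mm ahead of it; z points along the fingers, y is the line along which they close (so a half turn about z gives the same grasp; the last joint's range is limited). The gripper opens to 85 mm and grips with 20 to 120 N. Pads are 22 mm wide; open, the fingers measure 114 mm over their backs; the gripper's body (76 mm by 85 mm) begins 54 mm behind the grasp point. The pads swing forward as they close: fully open they stand 13 mm farther back than shut.
Start: joints at [-1.343, 0.053, 1.613, -0, 1.476, -0.119], TCP at [0.212, -0.588, 0.304] pointing down, gripper open.
Joint ranges: [-3.01, 3.01], [-1.01, 2.22], [0.06, 2.58], [-1.02, 4.17], [0.09, 2.62], [-3.14, 3.14]. Speed limits (rad/s): [2.57, 2.57, 3.14, 3.14, 3.14, 3.14].

## Interface

Orientations are given as a unit quaternion [w, x, y, z].
In Python, from plant import ctrl, optics, finder gives the robot as it stands.
- The arm moves only by the tool carry_out, never from a script. Its argument "deltas" is a list of rows, each an object of numbers: "hand": the closure, from 0 (fully open) to 1 (shut); "tx", "ty", "tz": the shift along the world's x, y, z in cm; "yaw": the turn about the world's z in rad. A call has 1 to 10 rows; each row shifts and turns the commanded pose from where the row before left it; what a row does not reach is not made up. A row lasts 1/12 s, in which the tool goes at most 41.7 mm and 7.16 degrees, less where a joint would pass 70% of its speed; a pose out of reach is approached as far as the arm can. A call with a gripper value outside its range is refused whole. The fingers move at their own pace and stop on an object; "squeeze" is the grip in N (left out, the last holds). Time passes only in rows, so rows that do not move let the fingers close. It gives the time, the measured TCP pose, the force, the opening and the grip force at its end, in the units of the state.
- ctrl.read_state(): the state, without advancing time (a new reading comes with each control period).
- optics.get_image(name): name is "side" or "top"; returns a dict with "image" (400x640x3 uint8, red, green, blue), "depth" (400x640 float32, m along the optical axis (not along the pixel's ray), 0 where there is no reading), "intrinsics" (3x3 intrinsics, pixels), "camera_from_world" (4x4, takes a point from world to camera coordinates). Camera axes: x right, y down, z forward; pixel columns grow to the right and rows downward; lengths in m; the calibration is good to about 2 mm. A picture is of the moment at which its call begins.
- ctrl.hand_in(): hands the job in; it is judged then, once.
Trained networks look in the newest picture that a camera, given by its name, has taken for a name from the list of things; names that differ only in an ending like _2 or _b are one class to them, and where a whole thing is asked for, a point or a joint stands for the part that bears it (a point fixed in the world has none). Each returns a list of dicts, best first, with "score" (0 to 1); they miss things now and then, are a little off and sometimes report something else, mostly with a low value. They report only what shows in the picture. A call takes as long as a camera call. They do not tell look-alikes from the thing itself.
- finder.masks_of(camera, label): "pixels" (400x640 bool, what is visible of it) and "extent" ([left, top, right, bottom] in pixels, round what is visible of it).
The state is a dict: "clock": time; "qpos": joint angles; "joint_velocities": joint speeds; "joint_torque": joint torques, N m; "position": TCP position; "eef_rot": TCP orientation; "contact_force": force on the tool from outside, world axes, zero at the start; "torque": the same for the moment, N m; "width": finger opening in m; "grasp_force": force on a finger pad.
Only numpy, scipy, OpenCV 4.12 (cv2) and the standard library are available. Lean on these libraries where they do the work, as an engineer would, in place of code of your own. Each camera call takes 0.05 s, during which the arm holds its last target. There are 200 camera calls.

## Working session

There is one attempt and no reset: what is moved stays moved. The work goes in short steps, Python scripts to look and compute and a tool call to move; the robot and the scene stay as the last step left them, time stands still between calls to the robot, and variables do not carry over. Pictures are saved under pics/ and viewed, at most 10 in all, crops included, and the job is handed in when it is done.

Besides the shell and the picture viewer there is one more tool, called by a JSON object that holds its "op" and its "data". carry_out: Moves the arm, as the interface text tells. Its arguments: {"type":"object","properties":{"deltas":{"type":"array","items":{"type":"object","properties":{"hand":{"type":"number"},"tx":{"type":"number"},"ty":{"type":"number"},"tz":{"type":"number"},"yaw":{"type":"number"}}}},"squeeze":{"type":"number"}},"required":["deltas"]}

```bash
mkdir -p pics; cat > h.py <<'E'
import numpy as np, cv2
from plant import ctrl, optics, finder
def snap(c):
    d=optics.get_image(c); return d
def world(d,us,vs,zs=None):
    K=d["intrinsics"];T=np.linalg.inv(d["camera_from_world"])
    z=d["depth"][vs,us] if zs is None else zs
    p=np.stack([(us-K[0,2])/K[0,0]*z,(vs-K[1,2])/K[1,1]*z,z,np.ones_like(z)])
    return (T@p)[:3].T
def save(d,n): cv2.imwrite("pics/"+n,d["image"][:,:,::-1])
E
python3 - <<'E'
from h import *
for c in("top","side"):
    d=snap(c); save(d,c+"0.png"); np.savez(c+"0.npz",**d)
    print(c,np.linalg.inv(d["camera_from_world"])[:3].round(2).tolist())
    for l in("brush","pot","housing_a","lever_p","lever_p_base"):
        for m in finder.masks_of(c,l)[:4]:
            v,u=np.nonzero(m["pixels"]&(d["depth"]>0)); 
            if len(v)==0: continue
            P=world(d,u,v); print(l,round(m["score"],2),m["extent"],np.percentile(P,[3,50,97],axis=0).round(3).tolist())
print(ctrl.read_state())
E
```

```text
top [[-0.01, -0.99, 0.15, 0.35], [-1.0, 0.01, 0.0, 0.02], [-0.0, -0.15, -0.99, 1.17]]
brush 0.65 [311.8, 172.8, 333.7, 200.7] [[0.52, -0.038, 0.028], [0.536, -0.014, 0.077], [0.558, 0.007, 0.186]]
pot 0.72 [311.7, 174.1, 336.8, 206.3] [[0.504, -0.049, 0.002], [0.536, -0.007, 0.052], [0.575, 0.021, 0.073]]
housing_a 0.75 [369.5, 137.4, 404.1, 171.1] [[0.602, -0.211, 0.001], [0.639, -0.186, 0.052], [0.665, -0.151, 0.102]]
housing_a 0.7 [253.2, 135.3, 281.4, 171.7] [[0.607, 0.103, 0.005], [0.647, 0.135, 0.053], [0.668, 0.161, 0.101]]
lever_p 0.57 [307.4, 171.3, 334.6, 206.2] [[0.504, -0.049, 0.002], [0.533, -0.007, 0.045], [0.575, 0.021, 0.073]]
lever_p 0.53 [300.8, 239.0, 307.7, 260.5] [[0.37, 0.027, 0.044], [0.384, 0.037, 0.1], [0.412, 0.046, 0.107]]
lever_p 0.52 [386.2, 174.7, 394.7, 193.4] [[0.537, -0.19, 0.04], [0.556, -0.181, 0.1], [0.57, -0.173, 0.109]]
lever_p 0.46 [214.8, 193.9, 230.8, 207.4] [[0.497, 0.234, 0.046], [0.507, 0.241, 0.102], [0.533, 0.253, 0.106]]
lever_p_base 0.73 [213.6, 178.4, 244.9, 207.1] [[0.499, 0.207, 0.01], [0.538, 0.234, 0.026], [0.575, 0.257, 0.104]]
le
[... 1597 characters left out ...]
34297636e+00,  5.26717769e-02,  1.61287241e+00, -3.04609740e-05,
        1.47598371e+00, -1.19022615e-01]), 'joint_velocities': array([ 5.86642788e-04, -1.18836312e-03, -1.37992727e-03, -5.68255353e-05,
       -3.16346866e-04, -2.89900963e-04]), 'joint_torque': array([-1.98401435e-04, -3.93409824e+01, -3.70233071e+01, -1.81729511e-04,
        7.83120231e-04, -7.15576846e-06]), 'position': array([ 0.21243574, -0.587781  ,  0.30393759]), 'eef_rot': array([ 3.31515861e-05,  9.84999928e-01,  1.72554745e-01, -1.33794065e-05]), 'contact_force': array([ 0.07887549,  0.3076222 , -0.05849885]), 'torque': array([-0.06262878,  0.00533331,  0.02864546]), 'grasp_force': 0.0, 'width': 0.08551021643503051}
```

```bash
python3 - <<'E'
import numpy as np,cv2
a=np.load("top0.npz");b=np.load("side0.npz")
A=a["image"][110:280,190:430,::-1];B=b["image"][110:290,200:420,::-1]
A=cv2.resize(A,None,fx=3.3,fy=3.3,interpolation=cv2.INTER_CUBIC);B=cv2.resize(B,None,fx=3.3,fy=3.3,interpolation=cv2.INTER_CUBIC)
cv2.imwrite("pics/topc.png",A);cv2.imwrite("pics/sidec.png",B)
E
```

```text
(no output)
```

View pics/topc.png

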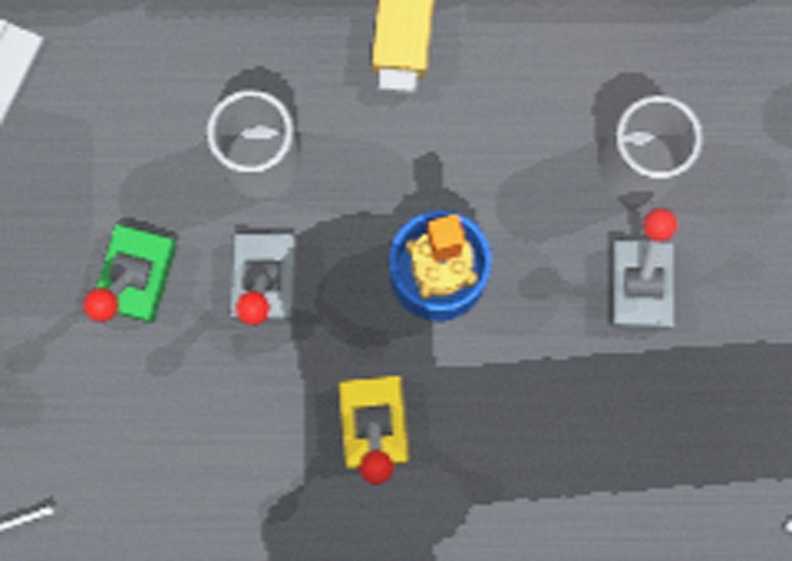

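View pics/sidec.png

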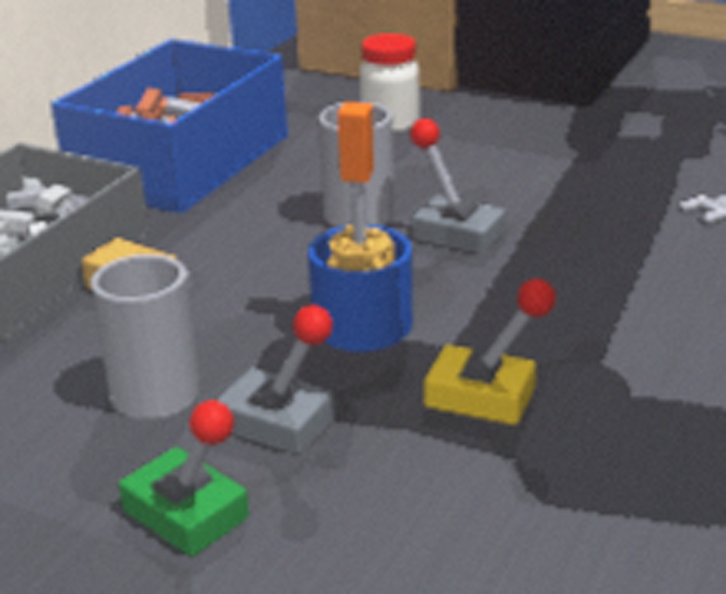

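The top crop shows the waiting housing at the left: mouth about (266,150) in full-image pixels. Its grey base is at (270,190) with the red ball at (266,203), leaning to the robot. Four things could be taken for its lever: this grey one, the green look-alike (230,192), the yellow look-alike (303,238), and the right grey lever (385,195), which leans away and so is done. The brush handle is at (325,182), in the blue pot at (323,190). I choose the left grey lever and housing; the side crop agrees.

```bash
cat > m.py <<'E'
from h import *
from scipy.optimize import least_squares
def pts(d,lo,hi,box):
    v,u=np.nonzero(d["depth"]>0);P=world(d,u,v)
    k=(P[:,2]>lo)&(P[:,2]<hi)&(P[:,0]>box[0])&(P[:,0]<box[1])&(P[:,1]>box[2])&(P[:,1]<box[3])
    return P[k],d["image"][v[k],u[k]].astype(int)
def fitc(P,r=None):
    f=lambda p:np.hypot(P[:,0]-p[0],P[:,1]-p[1])-p[2]
    return least_squares(f,[*P[:,:2].mean(0),.035],loss="soft_l1",f_scale=.002).x
E
python3 - <<'E'
from m import *
D={c:dict(np.load(c+"0.npz")) for c in("top","side")}
for c,d in D.items():
    for n,b,lo,hi in(("hous",(.59,.69,.08,.18),.096,.108),("housbody",(.59,.69,.08,.18),.02,.09),("other",(.58,.69,-.24,-.13),.096,.108),("pot",(.48,.60,-.06,.04),.063,.076)):
        P,C=pts(d,lo,hi,b)
        if n=="pot":
            k=C[:,2]>C[:,0]+30; P=P[k]
        if len(P)>5: print(c,n,len(P),fitc(P).round(4),np.median(P[:,2]).round(3),P.min(0).round(3),P.max(0).round(3))
    P,C=pts(d,.12,.2,(.5,.6,-.06,.04));k=(C[:,0]>C[:,2]+80);P=P[k];print(c,"handle",len(P),P.min(0).round(3),P.max(0).round(3),np.median(P,0).round(4))
    t=P[P[:,2]>.178];print("  top",len(t),t.mean(0) if len(t) else 0, cv2.minAreaRect(t[:,:2].astype(np.float32)*1000) if len(t)>4 else 0)
    for zz in(.13,.145,.16,.175):
        q=P[abs(P[:,2]-zz)<.007]; 
        if len(q): print("  lvl",zz,len(q),q.mean(0).round(4),q[:,:2].min(0).round(3),q[:,:2].max(0).round(3))
    P,C=pts(d,.085,.12,(.46,.56,.1,.17));k=(C[:,0]>2*C[:,1]);P=P[k];print("ball",len(P),P.min(0).round(3),P.max(0).round(3),P.mean(0).round(3))
    P,C=pts(d,.018,.03,(.46,.60,.09,.17));print("base",len(P),cv2.minAreaRect(P[:,:2].astype(np.float32)*1000))
    P,C=pts(d,.1,.2,(.48,.6,-.06,.06));
# colour-edge: handle silhouette in both images
for c,d in D.items():
    im=d["image"].astype(int);m=(im[...,0]>180)&(im[...,1]>70)&(im[...,1]<150)&(im[...,2]<80)
    m[:, :295]=0;m[:,340:]=0;m[:130]=0;m[205:]=0
    v,u=np.nonzero(m);print(c,u.min(),u.max(),v.min(),v.max(),len(u))
E
```

```text
top hous 148 [0.6395 0.1325 0.0303] 0.099 [0.607 0.1   0.096] [0.672 0.164 0.105]
top housbody 318 [0.6374 0.1316 0.0302] 0.057 [0.607 0.1   0.02 ] [0.669 0.162 0.09 ]
top other 144 [ 0.6334 -0.1829  0.0302] 0.1 [ 0.601 -0.214  0.096] [ 0.666 -0.152  0.104]
top pot 182 [ 0.5428 -0.014   0.0373] 0.07 [ 0.503 -0.054  0.063] [0.582 0.024 0.075]
top handle 125 [ 0.53  -0.028  0.133] [ 0.556 -0.003  0.189] [ 0.5389 -0.0156  0.1833]
  top 89 [ 0.54280246 -0.0159636   0.18431322] ((543.3023071289062, -15.75314712524414), (21.496734619140625, 21.85972785949707), 13.961289405822754)
  lvl 0.13 4 [ 0.5339 -0.0205  0.1354] [ 0.533 -0.025] [ 0.535 -0.016]
  lvl 0.145 11 [ 0.5362 -0.0119  0.1449] [ 0.531 -0.027] [ 0.548 -0.003]
  lvl 0.16 12 [ 0.5342 -0.0157  0.16  ] [ 0.531 -0.027] [ 0.54  -0.005]
  lvl 0.175 18 [ 0.5375 -0.0155  0.1782] [ 0.53  -0.028] [ 0.556 -0.005]
ball 73 [0.491 0.119 0.093] [0.515 0.139 0.11 ] [0.502 0.128 0.102]
base 314 ((538.3563842773438, 129.17637634277344), (69.00092315673828, 49.307395935058594), 0.5084588527679443)
side hous 165 [0.6404 0.1329 0.0302] 0.099 [0.608 
[... 346 characters left out ...]
0.002  0.187] [ 0.5401 -0.0077  0.1619]
  top 55 [ 0.54214082 -0.01209559  0.18352397] ((543.4884643554688, -14.296835899353027), (20.31900405883789, 19.60567283630371), 15.743578910827637)
  lvl 0.13 19 [ 0.5409 -0.0077  0.1342] [ 0.533 -0.023] [ 0.551 -0.004]
  lvl 0.145 53 [ 0.5405 -0.0088  0.145 ] [ 0.532 -0.025] [ 0.551 -0.002]
  lvl 0.16 56 [ 0.54   -0.0098  0.1597] [ 0.532 -0.027] [ 0.551 -0.004]
  lvl 0.175 52 [ 0.5404 -0.0087  0.1752] [ 0.532 -0.025] [ 0.55  -0.003]
ball 105 [0.491 0.122 0.086] [0.513 0.144 0.107] [0.501 0.134 0.099]
base 372 ((539.763671875, 129.2061767578125), (50.793060302734375, 70.21571350097656), 88.2230224609375)
top 319 330 176 198 28
side 303 327 141 188 54
```

{"op": "carry_out", "data": {"deltas": [{"tx": 1.65,"ty": 2.86,"hand": 0,"yaw": -0.0094},{"tx": 1.65,"ty": 2.86,"yaw": -0.0094},{"tx": 1.65,"ty": 2.86,"yaw": -0.0094},{"tx": 1.65,"ty": 2.86,"yaw": -0.0094},{"tx": 1.65,"ty": 2.86,"yaw": -0.0094},{"tx": 1.65,"ty": 2.86,"yaw": -0.0094},{"tx": 1.65,"ty": 2.86,"yaw": -0.0094},{"tx": 1.65,"ty": 2.86,"yaw": -0.0094},{"tx": 1.65,"ty": 2.86,"yaw": -0.0094},{"tx": 1.65,"ty": 2.86,"yaw": -0.0094}], "squeeze": 40}}

```text
$.deltas[0]: bad value
```

{"op": "carry_out", "data": {"deltas": [{"tx": 1.65,"ty": 2.86},{"tx": 1.65,"ty": 2.86},{"tx": 1.65,"ty": 2.86},{"tx": 1.65,"ty": 2.86},{"tx": 1.65,"ty": 2.86},{"tx": 1.65,"ty": 2.86},{"tx": 1.65,"ty": 2.86},{"tx": 1.65,"ty": 2.86},{"tx": 1.65,"ty": 2.86},{"tx": 1.65,"ty": 2.86}]}}

```text
$.deltas[0]: bad value
```

{"op": "carry_out", "data": {"deltas": [{"tz": 0},{"tz": 0},{"tz": 0}]}}

```text
$.deltas[0]: bad value
```

{"op": "carry_out", "data": {"deltas": [{"tx": 1.65,"ty": 2.86,"tz": 0,"yaw": -0.0094,"hand": 0}], "squeeze": 40}}

```text
clock: 0.68
position: [0.227, -0.5617, 0.3037]
eef_rot: [0.001, 0.986, 0.166, -0.001]
contact_force: [0.5, 0.6, 0.7]
width: 0.0852
grasp_force: 0.0
```

All fields are required. Continuing.

{"op": "carry_out", "data": {"deltas": [{"tx": 1.65,"ty": 2.86,"tz": 0,"yaw": -0.0094,"hand": 0},{"tx": 1.65,"ty": 2.86,"tz": 0,"yaw": -0.0094,"hand": 0},{"tx": 1.65,"ty": 2.86,"tz": 0,"yaw": -0.0094,"hand": 0},{"tx": 1.65,"ty": 2.86,"tz": 0,"yaw": -0.0094,"hand": 0},{"tx": 1.65,"ty": 2.86,"tz": 0,"yaw": -0.0094,"hand": 0},{"tx": 1.65,"ty": 2.86,"tz": 0,"yaw": -0.0094,"hand": 0},{"tx": 1.65,"ty": 2.86,"tz": 0,"yaw": -0.0094,"hand": 0},{"tx": 1.65,"ty": 2.86,"tz": 0,"yaw": -0.0094,"hand": 0},{"tx": 1.65,"ty": 2.86,"tz": 0,"yaw": -0.0094,"hand": 0},{"tx": 1.65,"ty": 2.86,"tz": 0,"yaw": 0,"hand": 0}]}}

```text
clock: 1.52
position: [0.3944, -0.2717, 0.3042]
eef_rot: [0.0, 0.992, 0.126, 0.0]
contact_force: [0.4, -0.5, -0.7]
width: 0.0853
grasp_force: 0.0
```

{"op": "carry_out", "data": {"deltas": [{"tx": 1.65,"ty": 2.86,"tz": 0,"yaw": 0,"hand": 0},{"tx": 1.65,"ty": 2.86,"tz": 0,"yaw": 0,"hand": 0},{"tx": 1.65,"ty": 2.86,"tz": 0,"yaw": 0,"hand": 0},{"tx": 1.65,"ty": 2.86,"tz": 0,"yaw": 0,"hand": 0},{"tx": 1.65,"ty": 2.86,"tz": 0,"yaw": 0,"hand": 0},{"tx": 1.65,"ty": 2.86,"tz": 0,"yaw": 0,"hand": 0},{"tx": 1.65,"ty": 2.86,"tz": 0,"yaw": 0,"hand": 0},{"tx": 1.65,"ty": 2.86,"tz": 0,"yaw": 0,"hand": 0},{"tx": 1.65,"ty": 2.86,"tz": 0,"yaw": 0,"hand": 0},{"tx": 0,"ty": 0,"tz": 0,"yaw": 0,"hand": 0}]}}

```text
clock: 2.35
position: [0.544, -0.0117, 0.3041]
eef_rot: [-0.001, 0.992, 0.129, 0.001]
contact_force: [0.3, 0.5, 0.2]
width: 0.0852
grasp_force: 0.0
```

{"op": "carry_out", "data": {"deltas": [{"tx": 0,"ty": 0,"tz": 0,"yaw": 0,"hand": 0},{"tx": 0,"ty": 0,"tz": 0,"yaw": 0,"hand": 0}]}}

```text
clock: 2.52
position: [0.5423, -0.0159, 0.3038]
eef_rot: [0.0, 0.992, 0.126, -0.0]
contact_force: [-0.4, -1.0, -0.3]
width: 0.0853
grasp_force: 0.0
```

{"op": "carry_out", "data": {"deltas": [{"tx": 0,"ty": 0.1,"tz": -2,"yaw": 0,"hand": 0},{"tx": 0,"ty": 0,"tz": -2,"yaw": 0,"hand": 0},{"tx": 0,"ty": 0,"tz": -2,"yaw": 0,"hand": 0},{"tx": 0,"ty": 0,"tz": -1.5,"yaw": 0,"hand": 0},{"tx": 0,"ty": 0,"tz": -1,"yaw": 0,"hand": 0},{"tx": 0,"ty": 0,"tz": -0.5,"yaw": 0,"hand": 0},{"tx": 0,"ty": 0,"tz": 0,"yaw": 0,"hand": 0},{"tx": 0,"ty": 0,"tz": 0,"yaw": 0,"hand": 0.5},{"tx": 0,"ty": 0,"tz": 0,"yaw": 0,"hand": 0.8},{"tx": 0,"ty": 0,"tz": 0,"yaw": 0,"hand": 1}]}}

```text
clock: 3.35
position: [0.5431, -0.015, 0.2153]
eef_rot: [0.0, 0.992, 0.126, 0.001]
contact_force: [0.3, -0.5, 0.5]
width: 0.0519
grasp_force: 0.0
```

{"op": "carry_out", "data": {"deltas": [{"tx": 0,"ty": 0,"tz": 0,"yaw": 0,"hand": 1},{"tx": 0,"ty": 0,"tz": 0,"yaw": 0,"hand": 1},{"tx": 0,"ty": 0,"tz": 0,"yaw": 0,"hand": 1},{"tx": 0,"ty": 0,"tz": 0,"yaw": 0,"hand": 1},{"tx": 0,"ty": 0,"tz": 0,"yaw": 0,"hand": 1},{"tx": 0,"ty": 0,"tz": 0,"yaw": 0,"hand": 1}]}}

```text
clock: 3.85
position: [0.5428, -0.0149, 0.2146]
eef_rot: [0.0, 0.992, 0.126, 0.001]
contact_force: [0.4, -1.0, 2.9]
width: 0.0215
grasp_force: 40.1
```

{"op": "carry_out", "data": {"deltas": [{"tx": 0,"ty": 0,"tz": 0.5,"yaw": 0,"hand": 1},{"tx": 0,"ty": 0,"tz": 1,"yaw": 0,"hand": 1},{"tx": 0,"ty": 0,"tz": 2,"yaw": 0,"hand": 1},{"tx": 0,"ty": 0,"tz": 2,"yaw": 0,"hand": 1},{"tx": 0,"ty": 0,"tz": 2,"yaw": 0,"hand": 1},{"tx": 0,"ty": 0,"tz": 2,"yaw": 0,"hand": 1},{"tx": 0,"ty": 0,"tz": 2,"yaw": 0,"hand": 1},{"tx": 0,"ty": 0,"tz": 1,"yaw": 0,"hand": 1},{"tx": 0,"ty": 0,"tz": 0,"yaw": 0,"hand": 1}]}}

```text
clock: 4.6
position: [0.5433, -0.0148, 0.3423]
eef_rot: [0.001, 0.992, 0.126, 0.003]
contact_force: [0.4, 0.0, -1.9]
width: 0.0216
grasp_force: 39.6
```

{"op": "carry_out", "data": {"deltas": [{"tx": 0.7,"ty": 1,"tz": 0,"yaw": 0,"hand": 1},{"tx": 1.3,"ty": 2,"tz": 0,"yaw": 0,"hand": 1},{"tx": 1.3,"ty": 2,"tz": 0,"yaw": 0,"hand": 1},{"tx": 1.3,"ty": 2,"tz": 0,"yaw": 0,"hand": 1},{"tx": 1.3,"ty": 2,"tz": 0,"yaw": 0,"hand": 1},{"tx": 1.3,"ty": 2,"tz": 0,"yaw": 0,"hand": 1},{"tx": 1.3,"ty": 2,"tz": 0,"yaw": 0,"hand": 1},{"tx": 1.2,"ty": 1.8,"tz": 0,"yaw": 0,"hand": 1},{"tx": 0,"ty": 0,"tz": 0,"yaw": 0,"hand": 1},{"tx": 0,"ty": 0,"tz": 0,"yaw": 0,"hand": 1}]}}

```text
clock: 5.43
position: [0.6391, 0.1346, 0.336]
eef_rot: [-0.0, 0.992, 0.127, -0.002]
contact_force: [0.1, -0.7, -1.7]
width: 0.0217
grasp_force: 39.6
```

```bash
python3 - <<'E'
from m import *
s=ctrl.read_state();print(s["position"],s["contact_force"],s["width"])
for c in("top","side"):
    d=snap(c);save(d,c+"1.png");np.savez(c+"1.npz",**d)
    P,C=pts(d,.11,.26,(.58,.70,.07,.20))
    o=P[(C[:,0]>C[:,2]+80)&(C[:,1]<.62*C[:,0])]
    b=P[(C[:,0]>C[:,2]+40)&(C[:,1]>.68*C[:,0])]
    for n,q in(("or",o),("brass",b)):
        if len(q): print(c,n,len(q),q.min(0).round(3),q.max(0).round(3),np.median(q,0).round(3))
a=cv2.imread("pics/side1.png")[80:270,180:400];cv2.imwrite("pics/side1c.png",cv2.resize(a,None,fx=3,fy=3))
E
```

```text
[0.63912092 0.13461297 0.33600751] [ 0.07874659 -0.67538199 -1.67955555] 0.021702197994320153
side or 20 [0.628 0.141 0.253] [0.644 0.148 0.26 ] [0.635 0.144 0.257]
side brass 638 [0.612 0.109 0.129] [0.66  0.162 0.259] [0.629 0.15  0.18 ]
```

View pics/side1c.png

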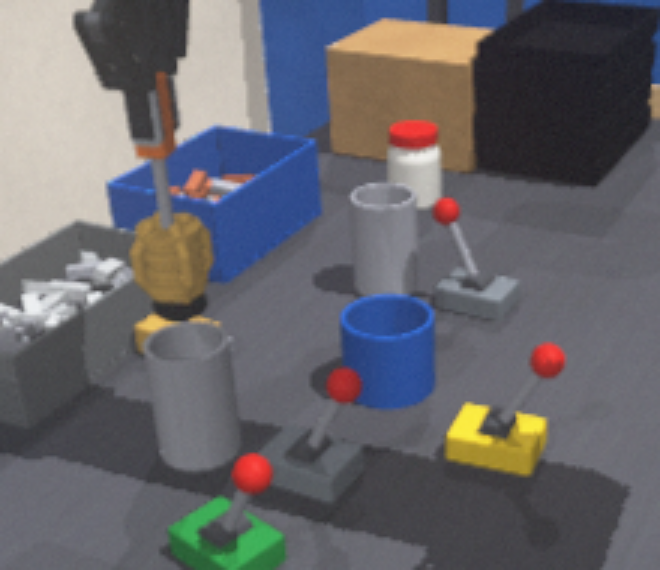

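The side crop shows the brush held upright over the waiting housing: foot at about (178,305), mouth at about (190,335). I check its axis numerically before lowering.

```bash
python3 - <<'E'
from m import *
d=dict(np.load("side1.npz"));P,C=pts(d,.10,.30,(.58,.70,.07,.20))
cam=np.linalg.inv(d["camera_from_world"])[:2,3]
for lo,hi,r in((.115,.137,.02),(.145,.17,.031),(.17,.2,.031),(.21,.245,.004)):
    q=P[(P[:,2]>lo)&(P[:,2]<hi)]
    k=np.hypot(*(q[:,:2]-[.639,.1345]).T)<.045;q=q[k]
    f=lambda p:np.hypot(q[:,0]-p[0],q[:,1]-p[1])-r
    s=least_squares(f,[.639,.134],loss="soft_l1",f_scale=.002);print(lo,len(q),s.x.round(4),q.min(0).round(3),q.max(0).round(3))
K=d["intrinsics"]
def proj(p):
    c=d["camera_from_world"]@np.r_[p,1];return (K@c[:3]/c[2])[:2].round(1)
for z in(.126,.166,.23):print(z,proj([.6391,.1346,z]))
P,C=pts(d,.094,.104,(.59,.69,.08,.18));print(fitc(P))
E
```

```text
0.115 63 [0.6415 0.1323] [0.62  0.12  0.127] [0.654 0.154 0.137]
0.145 208 [0.648  0.1271] [0.612 0.109 0.145] [0.655 0.162 0.17 ]
0.17 411 [0.6486 0.127 ] [0.612 0.108 0.17 ] [0.662 0.162 0.2  ]
0.21 76 [0.6397 0.1348] [0.635 0.131 0.21 ] [0.644 0.14  0.245]
0.126 [239.8 184.1]
0.166 [237.4 168.1]
0.23 [233.4 140.8]
[0.64034392 0.13301862 0.03014972]
```

{"op": "carry_out", "data": {"deltas": [{"tx": 0,"ty": -0.15,"tz": -0.5,"yaw": 0,"hand": 1},{"tx": 0,"ty": 0,"tz": -1,"yaw": 0,"hand": 1},{"tx": 0,"ty": 0,"tz": -1,"yaw": 0,"hand": 1},{"tx": 0,"ty": 0,"tz": -1,"yaw": 0,"hand": 1},{"tx": 0,"ty": 0,"tz": -1,"yaw": 0,"hand": 1}]}}

```text
clock: 5.95
position: [0.6389, 0.1313, 0.2921]
eef_rot: [-0.0, 0.992, 0.126, -0.001]
contact_force: [-0.5, -0.6, -1.9]
width: 0.0213
grasp_force: 39.6
```

{"op": "carry_out", "data": {"deltas": [{"tx": 0,"ty": 0,"tz": -1,"yaw": 0,"hand": 1},{"tx": 0,"ty": 0,"tz": -1,"yaw": 0,"hand": 1},{"tx": 0,"ty": 0,"tz": -1,"yaw": 0,"hand": 1},{"tx": 0,"ty": 0,"tz": -1,"yaw": 0,"hand": 1},{"tx": 0,"ty": 0,"tz": -1,"yaw": 0,"hand": 1},{"tx": 0,"ty": 0,"tz": -1,"yaw": 0,"hand": 1},{"tx": 0,"ty": 0,"tz": -0.6,"yaw": 0,"hand": 1},{"tx": 0,"ty": 0,"tz": 0,"yaw": 0,"hand": 1},{"tx": 0,"ty": 0,"tz": 0,"yaw": 0,"hand": 1}]}}

```text
clock: 6.7
position: [0.639, 0.1317, 0.2268]
eef_rot: [-0.0, 0.992, 0.126, -0.001]
contact_force: [-1.0, -0.7, -3.0]
width: 0.0212
grasp_force: 39.5
```

{"op": "carry_out", "data": {"deltas": [{"tx": 0.1,"ty": 0.1,"tz": -0.2,"yaw": 0,"hand": 1},{"tx": 0,"ty": 0,"tz": -0.3,"yaw": 0,"hand": 1},{"tx": 0,"ty": 0,"tz": 0,"yaw": 0,"hand": 1},{"tx": 0,"ty": 0,"tz": 0,"yaw": 0,"hand": 1}]}}

```text
clock: 7.03
position: [0.6406, 0.1327, 0.2231]
eef_rot: [0.0, 0.992, 0.126, 0.0]
contact_force: [0.9, -0.1, -1.8]
width: 0.0214
grasp_force: 39.6
```

{"op": "carry_out", "data": {"deltas": [{"tx": 0,"ty": 0,"tz": 0.7,"yaw": 0,"hand": 1},{"tx": 0,"ty": 0,"tz": 1,"yaw": 0,"hand": 1},{"tx": 0,"ty": 0,"tz": 1,"yaw": 0,"hand": 1},{"tx": 0,"ty": 0,"tz": 1,"yaw": 0,"hand": 1},{"tx": 0,"ty": 0,"tz": 1,"yaw": 0,"hand": 1},{"tx": 0,"ty": 0,"tz": 0.8,"yaw": 0,"hand": 1},{"tx": 0,"ty": 0,"tz": 0,"yaw": 0,"hand": 1},{"tx": 0,"ty": 0,"tz": 0,"yaw": 0,"hand": 1}]}}

```text
clock: 7.7
position: [0.641, 0.1329, 0.2797]
eef_rot: [-0.0, 0.992, 0.126, 0.001]
contact_force: [-0.2, -0.3, -1.1]
width: 0.0216
grasp_force: 39.7
```

```bash
python3 - <<'E'
from m import *
for c in("side",):
    d=snap(c);np.savez(c+"2.npz",**d)
    P,C=pts(d,.02,.095,(.58,.70,.07,.20));k=(abs(C[:,0]-C[:,2])<25);print("hous",fitc(P[k]))
    P,C=pts(d,.155,.185,(.58,.70,.07,.20));print("stem",len(P),np.median(P,0))
    P,C=pts(d,.03,.3,(.58,.70,.07,.20));o=P[(C[:,0]>C[:,2]+60)&(C[:,1]<.6*C[:,0])];print("or",len(o),o.min(0),o.max(0))
E
```

```text
hous [0.64152913 0.13156095 0.03215304]
stem 59 [0.64032116 0.13637689 0.17044143]
or 36 [0.62905416 0.12292133 0.19722921] [0.64919066 0.14730533 0.25025493]
```

{"op": "carry_out", "data": {"deltas": [{"tx": 0,"ty": 0,"tz": -0.7,"yaw": 0,"hand": 1},{"tx": 0,"ty": 0,"tz": -1,"yaw": 0,"hand": 1},{"tx": 0,"ty": 0,"tz": -1,"yaw": 0,"hand": 1},{"tx": 0,"ty": 0,"tz": -1,"yaw": 0,"hand": 1},{"tx": 0,"ty": 0,"tz": -1,"yaw": 0,"hand": 1},{"tx": 0,"ty": 0,"tz": -0.9,"yaw": 0,"hand": 1},{"tx": 0,"ty": 0,"tz": 0,"yaw": 0,"hand": 1},{"tx": 0,"ty": 0,"tz": 0,"yaw": 0,"hand": 1}]}}

```text
clock: 8.42
position: [0.6397, 0.1326, 0.2201]
eef_rot: [-0.0, 0.992, 0.126, -0.001]
contact_force: [-0.4, 0.4, -2.2]
width: 0.0215
grasp_force: 39.5
```

{"op": "carry_out", "data": {"deltas": [{"tx": 0,"ty": 0,"tz": 0.7,"yaw": 0,"hand": 1},{"tx": 0,"ty": 0,"tz": 1,"yaw": 0,"hand": 1},{"tx": 0,"ty": 0,"tz": 1,"yaw": 0,"hand": 1},{"tx": 0,"ty": 0,"tz": 1,"yaw": 0,"hand": 1},{"tx": 0,"ty": 0,"tz": 1,"yaw": 0,"hand": 1},{"tx": 0,"ty": 0,"tz": 0.9,"yaw": 0,"hand": 1},{"tx": 0,"ty": 0,"tz": 0,"yaw": 0,"hand": 1},{"tx": 0,"ty": 0,"tz": 0,"yaw": 0,"hand": 1}]}}

```text
clock: 9.08
position: [0.641, 0.1329, 0.2798]
eef_rot: [-0.0, 0.992, 0.126, 0.002]
contact_force: [0.3, 0.1, -0.5]
width: 0.0214
grasp_force: 39.7
```

{"op": "carry_out", "data": {"deltas": [{"tx": 0,"ty": 0,"tz": -0.7,"yaw": 0,"hand": 1},{"tx": 0,"ty": 0,"tz": -1,"yaw": 0,"hand": 1},{"tx": 0,"ty": 0,"tz": -1,"yaw": 0,"hand": 1},{"tx": 0,"ty": 0,"tz": -1,"yaw": 0,"hand": 1},{"tx": 0,"ty": 0,"tz": -1,"yaw": 0,"hand": 1},{"tx": 0,"ty": 0,"tz": -0.9,"yaw": 0,"hand": 1},{"tx": 0,"ty": 0,"tz": 0,"yaw": 0,"hand": 1},{"tx": 0,"ty": 0,"tz": 0,"yaw": 0,"hand": 1}]}}

```text
clock: 9.75
position: [0.6398, 0.1326, 0.2201]
eef_rot: [-0.0, 0.992, 0.126, -0.001]
contact_force: [-0.2, -0.2, -2.7]
width: 0.0214
grasp_force: 39.5
```

{"op": "carry_out", "data": {"deltas": [{"tx": 0,"ty": 0,"tz": 0.7,"yaw": 0,"hand": 1},{"tx": 0,"ty": 0,"tz": 1,"yaw": 0,"hand": 1},{"tx": 0,"ty": 0,"tz": 1,"yaw": 0,"hand": 1},{"tx": 0,"ty": 0,"tz": 1,"yaw": 0,"hand": 1},{"tx": 0,"ty": 0,"tz": 1,"yaw": 0,"hand": 1},{"tx": 0,"ty": 0,"tz": 0.9,"yaw": 0,"hand": 1},{"tx": 0,"ty": 0,"tz": 0,"yaw": 0,"hand": 1},{"tx": 0,"ty": 0,"tz": 0,"yaw": 0,"hand": 1}]}}

```text
clock: 10.42
position: [0.6411, 0.1329, 0.2799]
eef_rot: [-0.0, 0.992, 0.126, 0.002]
contact_force: [0.0, 0.9, -1.0]
width: 0.022
grasp_force: 39.7
```

{"op": "carry_out", "data": {"deltas": [{"tx": 0,"ty": 0,"tz": 0.6,"yaw": 0,"hand": 1},{"tx": 0,"ty": 0,"tz": 1,"yaw": 0,"hand": 1},{"tx": 0,"ty": 0,"tz": 1,"yaw": 0,"hand": 1},{"tx": 0,"ty": 0,"tz": 1,"yaw": 0,"hand": 1},{"tx": 0,"ty": 0,"tz": 1,"yaw": 0,"hand": 1},{"tx": 0,"ty": 0,"tz": 1,"yaw": 0,"hand": 1},{"tx": 0,"ty": 0,"tz": 0.6,"yaw": 0,"hand": 1},{"tx": 0,"ty": 0,"tz": 0,"yaw": 0,"hand": 1}]}}

```text
clock: 11.08
position: [0.6411, 0.1328, 0.3428]
eef_rot: [0.0, 0.992, 0.126, 0.002]
contact_force: [-0.2, -0.7, -0.9]
width: 0.0214
grasp_force: 39.6
```

{"op": "carry_out", "data": {"deltas": [{"tx": -0.7,"ty": -1,"tz": 0,"yaw": 0,"hand": 1},{"tx": -1.3,"ty": -2,"tz": 0,"yaw": 0,"hand": 1},{"tx": -1.3,"ty": -2,"tz": 0,"yaw": 0,"hand": 1},{"tx": -1.3,"ty": -2,"tz": 0,"yaw": 0,"hand": 1},{"tx": -1.3,"ty": -2,"tz": 0,"yaw": 0,"hand": 1},{"tx": -1.3,"ty": -2,"tz": 0,"yaw": 0,"hand": 1},{"tx": -1.3,"ty": -2,"tz": 0,"yaw": 0,"hand": 1},{"tx": -1.2,"ty": -1.6,"tz": 0,"yaw": 0,"hand": 1},{"tx": 0,"ty": 0,"tz": 0,"yaw": 0,"hand": 1},{"tx": 0,"ty": 0,"tz": 0,"yaw": 0,"hand": 1}]}}

```text
clock: 11.92
position: [0.5425, -0.0141, 0.3392]
eef_rot: [-0.0, 0.992, 0.125, -0.0]
contact_force: [-1.1, 0.6, -1.5]
width: 0.0215
grasp_force: 39.7
```

{"op": "carry_out", "data": {"deltas": [{"tx": 0,"ty": 0,"tz": -1,"yaw": 0,"hand": 1},{"tx": 0,"ty": 0,"tz": -1.5,"yaw": 0,"hand": 1},{"tx": 0,"ty": 0,"tz": -1.5,"yaw": 0,"hand": 1},{"tx": 0,"ty": 0,"tz": -1.5,"yaw": 0,"hand": 1},{"tx": 0,"ty": 0,"tz": 0,"yaw": 0,"hand": 1}]}}

```text
clock: 12.33
position: [0.5418, -0.0122, 0.2798]
eef_rot: [-0.001, 0.992, 0.127, -0.004]
contact_force: [-0.5, 0.3, -2.5]
width: 0.0217
grasp_force: 39.6
```

{"op": "carry_out", "data": {"deltas": [{"tx": 0,"ty": 0,"tz": 0,"yaw": 0,"hand": 1},{"tx": 0.1,"ty": 0,"tz": 0,"yaw": 0,"hand": 1},{"tx": 0,"ty": 0,"tz": -1,"yaw": 0,"hand": 1},{"tx": 0,"ty": 0,"tz": -1,"yaw": 0,"hand": 1},{"tx": 0,"ty": 0,"tz": -1,"yaw": 0,"hand": 1},{"tx": 0,"ty": 0,"tz": -1,"yaw": 0,"hand": 1},{"tx": 0,"ty": 0,"tz": -1,"yaw": 0,"hand": 1},{"tx": 0,"ty": 0,"tz": -0.5,"yaw": 0,"hand": 1},{"tx": 0,"ty": 0,"tz": 0,"yaw": 0,"hand": 1},{"tx": 0,"ty": 0,"tz": 0,"yaw": 0,"hand": 1}]}}

```text
clock: 13.17
position: [0.5443, -0.0133, 0.2294]
eef_rot: [-0.0, 0.992, 0.126, -0.0]
contact_force: [-0.1, -1.2, -1.6]
width: 0.0214
grasp_force: 39.6
```

{"op": "carry_out", "data": {"deltas": [{"tx": 0,"ty": 0,"tz": -0.5,"yaw": 0,"hand": 1},{"tx": 0,"ty": 0,"tz": -0.5,"yaw": 0,"hand": 1},{"tx": 0,"ty": 0,"tz": -0.3,"yaw": 0,"hand": 1},{"tx": 0,"ty": 0,"tz": -0.1,"yaw": 0,"hand": 1},{"tx": 0,"ty": 0,"tz": 0,"yaw": 0,"hand": 1},{"tx": 0,"ty": 0,"tz": 0,"yaw": 0,"hand": 1}]}}

```text
clock: 13.67
position: [0.5445, -0.0133, 0.2159]
eef_rot: [-0.0, 0.992, 0.126, 0.0]
contact_force: [0.4, 0.6, -0.9]
width: 0.0214
grasp_force: 39.7
```

{"op": "carry_out", "data": {"deltas": [{"tx": 0,"ty": 0,"tz": -0.1,"yaw": 0,"hand": 1},{"tx": 0,"ty": 0,"tz": 0,"yaw": 0,"hand": 1},{"tx": 0,"ty": 0,"tz": 0,"yaw": 0,"hand": 0.5},{"tx": 0,"ty": 0,"tz": 0,"yaw": 0,"hand": 0.3},{"tx": 0,"ty": 0,"tz": 0,"yaw": 0,"hand": 0.2},{"tx": 0,"ty": 0,"tz": 0,"yaw": 0,"hand": 0.2},{"tx": 0,"ty": 0,"tz": 0,"yaw": 0,"hand": 0.2}]}}

```text
clock: 14.25
position: [0.5446, -0.0133, 0.2152]
eef_rot: [0.0, 0.992, 0.126, 0.0]
contact_force: [-0.2, -0.4, -0.3]
width: 0.0683
grasp_force: 0.0
```

{"op": "carry_out", "data": {"deltas": [{"tx": 0,"ty": 0,"tz": 1,"yaw": 0,"hand": 0.2},{"tx": 0,"ty": 0,"tz": 2,"yaw": 0,"hand": 0.2},{"tx": 0,"ty": 0,"tz": 2,"yaw": 0,"hand": 0.2},{"tx": 0,"ty": 0,"tz": 2,"yaw": 0,"hand": 0.2},{"tx": 0,"ty": 0,"tz": 2,"yaw": 0,"hand": 0.2},{"tx": 0,"ty": 0,"tz": 1,"yaw": 0,"hand": 0.2},{"tx": 0,"ty": 0,"tz": 0,"yaw": 0,"hand": 0.2},{"tx": 0,"ty": 0,"tz": 0,"yaw": 0,"hand": 0.2}]}}

```text
clock: 14.92
position: [0.5445, -0.0133, 0.3154]
eef_rot: [0.0, 0.992, 0.126, 0.001]
contact_force: [1.1, -0.7, -0.5]
width: 0.0684
grasp_force: 0.0
```

```bash
python3 - <<'E'
from m import *
s=ctrl.read_state();print(s["position"],s["contact_force"],s["width"])
d=snap("side");np.savez("side3.npz",**d);save(d,"side3.png")
P,C=pts(d,.12,.22,(.5,.6,-.06,.04));P=P[(C[:,0]>C[:,2]+80)&(C[:,1]<.6*C[:,0])]
print(len(P),P.min(0),P.max(0))
for zz in(.14,.155,.17):
    q=P[abs(P[:,2]-zz)<.007];print(zz,len(q),q.mean(0).round(4))
P,C=pts(d,.096,.108,(.59,.69,.08,.18));print("hous",fitc(P))
P,C=pts(d,.085,.12,(.46,.56,.1,.17));P=P[C[:,0]>2*C[:,1]];print("ball",P.min(0),P.max(0))
a=cv2.imread("pics/side3.png")[80:270,180:400];cv2.imwrite("pics/side3c.png",cv2.resize(a,None,fx=3,fy=3))
E
```

```text
[ 0.54454258 -0.01330499  0.31538485] [ 1.08565148 -0.65218364 -0.47777849] 0.06836269448014318
212 [ 0.53232206 -0.02353609  0.13283463] [0.55287615 0.00212758 0.18697906]
0.14 57 [ 0.5415 -0.0054  0.1405]
0.155 51 [ 0.5412 -0.0058  0.1549]
0.17 48 [ 0.5407 -0.0044  0.1701]
hous [0.64032716 0.13299546 0.03019047]
ball [0.49119797 0.12201498 0.08665266] [0.51238599 0.14247584 0.10738902]
```

View pics/side3c.png

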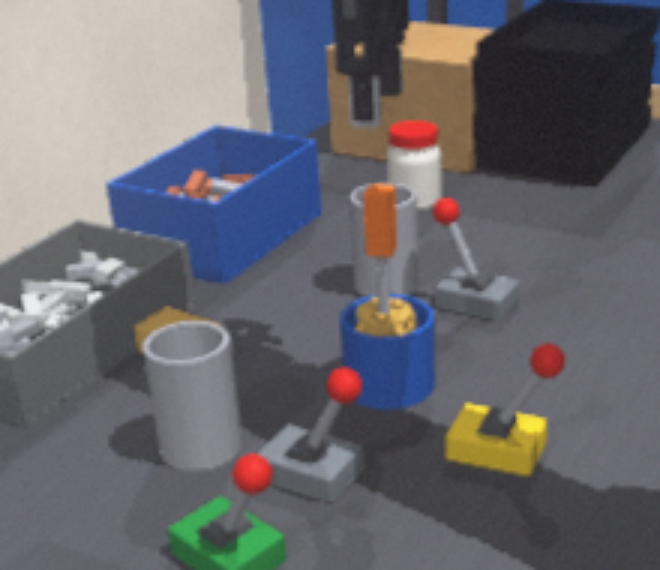

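The side crop shows the brush standing in the pot at (385,330), and the left grey lever still leaning to the robot, ball at (343,385). Next is the lever, with closed fingers.

{"op": "carry_out", "data": {"deltas": [{"tx": -0.5,"ty": 0.7,"tz": 0,"yaw": -0.03,"hand": 0.2},{"tx": -1.1,"ty": 1.8,"tz": 0,"yaw": -0.03,"hand": 0.2},{"tx": -1.1,"ty": 1.8,"tz": 0,"yaw": -0.03,"hand": 0.2},{"tx": -1.1,"ty": 1.8,"tz": 0,"yaw": -0.03,"hand": 0.6},{"tx": -1.1,"ty": 1.8,"tz": 0,"yaw": -0.03,"hand": 1},{"tx": -1.1,"ty": 1.8,"tz": 0,"yaw": -0.03,"hand": 1},{"tx": -1.1,"ty": 1.8,"tz": 0,"yaw": -0.03,"hand": 1},{"tx": -1.1,"ty": 1.8,"tz": 0,"yaw": -0.03,"hand": 1},{"tx": -0.75,"ty": 0.9,"tz": 0,"yaw": -0.013,"hand": 1},{"tx": 0,"ty": 0,"tz": 0,"yaw": 0,"hand": 1}], "squeeze": 20}}

```text
clock: 15.8
position: [0.4532, 0.1301, 0.3128]
eef_rot: [-0.0, 1.0, 0.001, -0.002]
contact_force: [0.5, -0.6, -0.6]
width: 0.0003
grasp_force: 0.0
```

{"op": "carry_out", "data": {"deltas": [{"tx": 0,"ty": 0,"tz": -1,"yaw": 0,"hand": 1},{"tx": 0,"ty": 0,"tz": -2,"yaw": 0,"hand": 1},{"tx": 0,"ty": 0,"tz": -2,"yaw": 0,"hand": 1},{"tx": 0,"ty": 0,"tz": -2,"yaw": 0,"hand": 1},{"tx": 0,"ty": 0,"tz": -2,"yaw": 0,"hand": 1},{"tx": 0,"ty": 0,"tz": -2,"yaw": 0,"hand": 1},{"tx": 0,"ty": 0,"tz": -2,"yaw": 0,"hand": 1},{"tx": 0,"ty": 0,"tz": -2,"yaw": 0,"hand": 1},{"tx": 0,"ty": 0,"tz": 0,"yaw": 0,"hand": 1},{"tx": 0,"ty": 0,"tz": 0,"yaw": 0,"hand": 1}]}}

```text
clock: 16.63
position: [0.4539, 0.1278, 0.1627]
eef_rot: [0.0, 1.0, -0.001, -0.002]
contact_force: [0.0, 0.6, 1.0]
width: 0.0002
grasp_force: 0.0
```

{"op": "carry_out", "data": {"deltas": [{"tx": 0,"ty": 0.2,"tz": -1,"yaw": 0,"hand": 1},{"tx": 1,"ty": 0,"tz": 0,"yaw": 0,"hand": 1},{"tx": 1,"ty": 0,"tz": 0,"yaw": 0,"hand": 1},{"tx": 1,"ty": 0,"tz": 0,"yaw": 0,"hand": 1},{"tx": 1,"ty": 0,"tz": 0,"yaw": 0,"hand": 1},{"tx": 1,"ty": 0,"tz": 0,"yaw": 0,"hand": 1}]}}

```text
clock: 17.13
position: [0.5064, 0.1307, 0.1556]
eef_rot: [-0.0, 1.0, -0.0, 0.0]
contact_force: [-1.4, 0.8, 1.5]
width: -0.0003
grasp_force: 0.6
```

{"op": "carry_out", "data": {"deltas": [{"tx": 1,"ty": 0,"tz": 0,"yaw": 0,"hand": 1},{"tx": 1,"ty": 0,"tz": 0,"yaw": 0,"hand": 1},{"tx": 1,"ty": 0,"tz": 0,"yaw": 0,"hand": 1},{"tx": 1,"ty": 0,"tz": 0,"yaw": 0,"hand": 1},{"tx": 0,"ty": 0,"tz": 0,"yaw": 0,"hand": 1},{"tx": 0,"ty": 0,"tz": 0,"yaw": 0,"hand": 1}]}}

```text
clock: 17.63
position: [0.5455, 0.1307, 0.1549]
eef_rot: [-0.0, 1.0, -0.0, 0.0]
contact_force: [0.4, 0.7, 1.0]
width: 0.0002
grasp_force: 0.0
```

```bash
python3 - <<'E'
from m import *
s=ctrl.read_state();print(s["position"],s["contact_force"])
d=snap("side");save(d,"side4.png")
P,C=pts(d,.08,.12,(.46,.62,.1,.165));P=P[C[:,0]>2*C[:,1]];print("ball",len(P),P.min(0),P.max(0))
P,C=pts(d,.096,.108,(.59,.69,.08,.18));print("hous",fitc(P))
E
```

```text
[0.54554694 0.13072236 0.15486806] [0.37268378 0.71267432 1.01056789]
ball 64 [0.55127231 0.1299751  0.08888341] [0.57729357 0.14590851 0.11325505]
hous [0.64065759 0.13279382 0.03029351]
```

{"op": "carry_out", "data": {"deltas": [{"tx": 0.4,"ty": 0,"tz": 0,"yaw": 0,"hand": 1},{"tx": 0.3,"ty": 0,"tz": 0,"yaw": 0,"hand": 1},{"tx": 0.3,"ty": 0,"tz": 0,"yaw": 0,"hand": 1},{"tx": 0,"ty": 0,"tz": 0,"yaw": 0,"hand": 1},{"tx": 0,"ty": 0,"tz": 0,"yaw": 0,"hand": 1}]}}

```text
clock: 18.1
position: [0.5551, 0.1307, 0.155]
eef_rot: [-0.0, 1.0, -0.0, 0.0]
contact_force: [-0.1, -0.4, 0.2]
width: -0.0004
grasp_force: 0.1
```

```bash
python3 - <<'E'
from m import *
d=snap("side")
P,C=pts(d,.08,.12,(.46,.62,.1,.165));P=P[C[:,0]>2*C[:,1]];print("ball",len(P),P.min(0),P.max(0))
E
```

```text
ball 66 [0.56060718 0.12618063 0.08336287] [0.58417869 0.14569274 0.11640642]
```

{"op": "carry_out", "data": {"deltas": [{"tx": 0.2,"ty": 0,"tz": 0,"yaw": 0,"hand": 1},{"tx": 0.2,"ty": 0,"tz": 0,"yaw": 0,"hand": 1},{"tx": 0,"ty": 0,"tz": 0,"yaw": 0,"hand": 1},{"tx": 0,"ty": 0,"tz": 0,"yaw": 0,"hand": 1}]}}

```text
clock: 18.48
position: [0.5564, 0.1308, 0.1547]
eef_rot: [0.0, 1.0, -0.0, -0.005]
contact_force: [-13.6, -0.9, 8.2]
width: -0.0002
grasp_force: 6.5
```

The force has risen to 13.6 N, so the lever is at its stop. I back off, rise and check.

{"op": "carry_out", "data": {"deltas": [{"tx": -0.5,"ty": 0,"tz": 0,"yaw": 0,"hand": 1},{"tx": -1,"ty": 0,"tz": 0,"yaw": 0,"hand": 1},{"tx": -2,"ty": 0,"tz": 0,"yaw": 0,"hand": 1},{"tx": -2,"ty": 0,"tz": 0,"yaw": 0,"hand": 1},{"tx": -1,"ty": 0,"tz": 2,"yaw": 0,"hand": 1},{"tx": 0,"ty": 0,"tz": 3,"yaw": 0,"hand": 1},{"tx": 0,"ty": 0,"tz": 3,"yaw": 0,"hand": 1},{"tx": 0,"ty": 0,"tz": 3,"yaw": 0,"hand": 1},{"tx": 0,"ty": 0,"tz": 3,"yaw": 0,"hand": 1},{"tx": 0,"ty": 0,"tz": 0,"yaw": 0,"hand": 1}]}}

```text
clock: 19.32
position: [0.4963, 0.1311, 0.303]
eef_rot: [-0.001, 1.0, -0.0, 0.007]
contact_force: [0.5, 0.2, 0.8]
width: -0.0001
grasp_force: 0.0
```

{"op": "carry_out", "data": {"deltas": [{"tx": 0,"ty": 0,"tz": 0,"yaw": 0,"hand": 1},{"tx": 0,"ty": 0,"tz": 0,"yaw": 0,"hand": 1},{"tx": 0,"ty": 0,"tz": 0,"yaw": 0,"hand": 1}]}}

```text
clock: 19.57
position: [0.4931, 0.1306, 0.293]
eef_rot: [0.0, 1.0, -0.0, -0.001]
contact_force: [0.3, 0.1, -0.2]
width: 0.0004
grasp_force: 0.0
```

```bash
python3 - <<'E'
from m import *
d=snap("side");save(d,"side5.png")
P,C=pts(d,.08,.12,(.46,.62,.1,.165));P=P[C[:,0]>2*C[:,1]];print("ball",len(P),P.min(0),P.max(0))
c=least_squares(lambda p:np.linalg.norm(P-p,axis=1)-.013,[.575,.13,.092],loss="soft_l1",f_scale=.002).x
print(c,"angle",.5+np.arctan2(c[0]-.539,c[2]-.022))
P,C=pts(d,.12,.22,(.5,.6,-.06,.04));P=P[(C[:,0]>C[:,2]+80)&(C[:,1]<.6*C[:,0])];print("brush",P.min(0),P.max(0))
P,C=pts(d,.096,.108,(.59,.69,.08,.18));print("hous",fitc(P))
P,C=pts(d,.096,.102,(.58,.69,-.24,-.13));print("other",fitc(P))
a=cv2.imread("pics/side5.png")[80:270,180:400];cv2.imwrite("pics/side5c.png",cv2.resize(a,None,fx=3,fy=3))
E
```

```text
ball 94 [0.56633493 0.12134783 0.082573  ] [0.58462418 0.14072369 0.10598178]
[0.57934261 0.12665808 0.09274633] angle 1.0182521114877154
brush [ 0.5331383  -0.02462955  0.1329462 ] [0.55314911 0.00280182 0.18671896]
hous [0.64079491 0.13257886 0.0303034 ]
other [ 0.63398724 -0.1829421   0.03066427]
```

View pics/side5c.png

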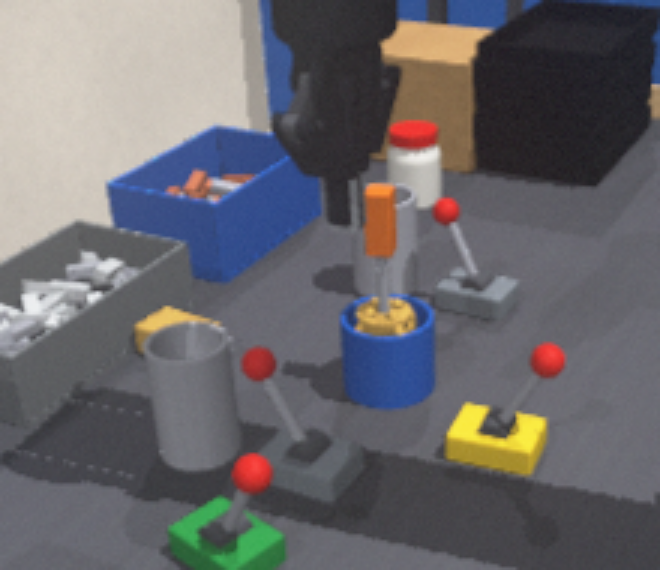

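The picture shows the lever fully over, ball at (258,363), with the measured angle about 1.0. The brush stands in the pot at (385,330) and both housings are in place.

```bash
python3 -c "
from plant import ctrl
print(ctrl.hand_in())"
```

```text
the job is handed in; nothing more can be done
None
```

The waiting housing (the left one) got three full brush strokes, the brush is back in the pot and released, its lever is pushed fully over, and the job is handed in; `hand_in` returned no verdict.

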